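Dial open a worn medicine lockbox

TASK

Open the medicine lockbox: turn its dial counter-clockwise (seen from above) to bring the red mark to the yellow pointer, then back clockwise, past the green mark, to the blue mark, overshooting neither, then slowly counter-clockwise again until you feel the catch drop in and resist; the lock is worn, so it drops somewhere within 20 degrees either side of green: stop there at once, do not strain the dial against it. Then slide the blue hatch fully open by its handle towards the end away from the dial, without forcing it should it still be locked, let go, and leave the things around the box where they are.

Things in the scene. Friction and masses are not known exactly. Their poses are not given: they have to be found in the camera images.
- lockbox: white lockbox fixed to the counter, 160 (x) x 360 (y) x 90 mm high, origin at the centre of its underside, z up. Dial near its -y end, hatch in the middle; the hatch slides to +y over the far end. Its flat top is 90 mm above the counter; the rails beside the hatch stand 10 mm above it
- faceplate: round dark steel plate, 104 mm across, on the lockbox top, centred on the dial axis, axes as the lockbox, yellow pointer on its +x side; it holds the lock. The dial turns with under 0.1 N m. In the last catch it is held by a spring and the torque climbs, 0.04 N m more for each 0.01 rad turned on; past 0.45 N m the lock is strained. Let go in the catch, the dial stays there
- dial_grip (a point): on the dial's upright axis, at half height of its grip (117 mm above the counter): an upright aluminium bar 46 mm long (along this point's x, which turns with the dial), 14 mm thick, 26 mm high (104 to 130 mm above the counter). Under it a steel disc 47 mm across and a black skirt 84 mm across, its top 100 mm above the counter, with white ticks and red, blue and green marks
- dialknob: the whole dial (black skirt and aluminium bar), origin on its axis at the lockbox top, x along the bar; the lock inside it catches and can be strained
- dial (a joint): dial angle, rad, counter-clockwise positive; 0: green at the pointer, bar along the lockbox's x; red +0.85, blue -0.65, each to be set within 0.12. After red, then blue, the last catch drops in at some angle from -0.36 to +0.36, different each time; stay between -0.75 and +0.5 while seeking it. A mistake is cleared by turning to the clockwise stop (-1.8) and starting anew; other stop +1.25
- hatch (a joint): how far the hatch has slid open, m: 0 shut, 0.10 fully open at the stop; it slides to the lockbox's +y with 2 to 3 N when unlocked; locked, it gives 1 mm and then stops hard
- hatch_handle (a point): centre of the steel handle bar of the blue hatch, 111 mm above the counter; the bar is 52 mm long along the lockbox's x, 12 mm thick along y, 26 mm high (98 to 124 mm above the counter), and stands on the middle of the hatch plate (130 x 107 mm, its top 97 mm above the counter)
- amber_bottle: brown medicine jar, 48 mm across, 100 mm high, loose, behind the lockbox; origin at the centre of its underside; to be left alone
- kit_carton: white and red test-kit carton, 50 x 110 x 45 mm, loose, behind the lockbox; origin at the centre of its underside; to be left alone
- tube_rack: white block with five green-capped tubes, 50 x 130 x 64 mm, loose, at the hatch end of the lockbox; origin at the centre of its underside; to be left alone
- weigh_dish: steel bowl, 80 mm across, 25 mm high, loose, at the dial end of the lockbox; origin at the centre of its underside; to be left alone
- marker: blue and black marker pen, 128 mm long, 12 mm thick, loose, lying behind the lockbox; origin at the centre of its underside; to be left alone

How it is judged:
By the outcome, as a careful person would: the job done as asked, in the order asked, and still so for the second after the job is handed in, with the robot touching nothing.
It also fails if it takes over 64 s, if anything falls off the work surface, if the arm or the gripper's body presses on something with over 40 N, if the wrist force passes 120 N, or if a joint passes its speed limit or range.

ROBOT

A 6-joint arm with a two-finger parallel gripper is mounted at the origin on the work surface. World frame = base frame: x ahead of the robot, y to its left, z up, the work surface at z = 0. Lengths are in mm, angles in degrees, forces in N, time in s.
With the tool pointing down it reaches from about 350 to 850 mm from the base axis. Payload 8.1 kg.
Tool frame: the origin (TCP) lies at the very end of the fingers, on their centre line; the grasp point (between the pads) lies 19 mm behind it; z points along the fingers, y is the direction in which the jaws open and shut (so a half turn about z gives the same grasp; the last joint's range is limited). The gripper opens to 85 mm and grips with 20 to 120 N. Pads are 22 mm wide; open, the fingers measure 114 mm over their backs; the gripper's body (76 mm by 85 mm) begins 54 mm behind the grasp point. The pads swing forward as they close: fully open they stand 13 mm farther back than shut.
Start: joints at [-71.986, 7.471, 85.268, -0, 87.261, -4.893], TCP at [233.56, -552.68, 231.292] pointing down, gripper open.
Joint ranges: [-169.43, 169.43], [-51.17, 129.36], [1.28, 143.12], [-76.62, 256.62], [0, 156.53], [-152.29, 152.29]. Speed limits (degrees/s): [136.94, 136.94, 159.86, 180, 180, 180].

INTERFACE

Orientations are given as [roll, pitch, yaw] about the fixed x, y, z axes, in that order (R = Rz(yaw) Ry(pitch) Rx(roll)).
In Python, from bench import r gives the robot as it stands.
- The arm moves only by the shell command python3 -m jog 'ROWS' [OPENING] [FORCE]. ROWS is JSON, a list of rows, each a list of 6 numbers: the shift along the tool's x, y, z normalised to -1 to 1, where 1 is 0.25 m, then the turn, a rotation vector about the tool's x, y, z normalised to -1 to 1, where 1 is pi rad. In form: [[x, y, z, ax, ay, az], ...]. A call has 1 to 10 rows; each row is the pose to reach, as a shift and turn from the pose commanded when the call began, along the tool's axes at that moment, turning the shorter way round; what a row does not reach only later rows make up. A row lasts 1/10 s, in which the tool goes at most 50 mm and 8.59 degrees, less where a joint would pass 70% of its speed; a pose out of reach is approached as far as the arm can. A call with a number of a shift or a turn outside -1 to 1 is refused whole. A call with a gripper value outside its range is refused whole. OPENING is the opening, from 0 (shut) to 1 (fully open), set as the call begins (- or left out, the last holds). The fingers move at their own pace and stop on an object; FORCE is the grip in N (left out, the last holds). Time passes only in rows, so rows that repeat a pose let the fingers close. It gives the time, the measured TCP pose, the force and the opening at its end, in the units of the state.
- r.sense(): the state, without advancing time (a new reading comes with each control period).
- r.snapshot(name): name is "scene" or "top"; returns a dict with "pixels" (384x512x3 uint8, red, green, blue), "intrinsics" (3x3 intrinsics, pixels), "dist" ([k1, k2, p1, p2, k3] as OpenCV has them; the pictures are not rectified), "extrinsics" (4x4, takes a point from camera to world coordinates). Camera axes: x right, y down, z forward; pixel columns grow to the right and rows downward; lengths in mm; the calibration is good to about 2 mm. A picture is of the moment at which its call begins. There is no depth.
- r.hand_in(): hands the job in, once; it reports no verdict.
The state is a dict: "time": time; "joint_pos": joint angles; "qd": joint speeds; "joint_efforts": joint torques, N m; "tool_pos": TCP position; "tcp_rot": TCP orientation; "ft_force": force on the tool from outside, world axes, zero at the start; "wrist_torque": the same for the moment, N m; "finger_gap": finger opening in mm.
Only numpy, scipy, OpenCV 4.12 (cv2) and the standard library are available. Lean on these libraries where they do the work, as an engineer would, in place of code of your own. Each camera call takes 0.05 s, during which the arm holds its last target.

## Working session

There is one attempt and no reset: what is moved stays moved. The work goes in short steps, Python scripts to look and compute and a shell command to move; the robot and the scene stay as the last step left them, time stands still between calls to the robot, and variables do not carry over. Pictures are saved under pics/ and viewed, and the job is handed in when it is done.

```bash
ls; mkdir -p pics; python3 - <<'E'
from bench import r
import cv2,numpy as np
print(r.sense())
for n in("scene","top"):
    s=r.snapshot(n); cv2.imwrite(f"pics/{n}0.png",s["pixels"][:,:,::-1]); np.savez(f"{n}0.npz",**s)
    print(n,s["intrinsics"],s["dist"],s["extrinsics"])
E
```

```text
pics
{'time': 0.0, 'joint_pos': array([-7.19857323e+01,  7.51620962e+00,  8.53298827e+01,  1.13974606e-03,
        8.72592383e+01, -4.89437586e+00]), 'qd': array([ 0.07336472,  0.00131165,  0.02117949, -0.08697733, -0.02803817,
       -0.01756287]), 'joint_efforts': array([ 1.77470189e-03, -5.69396138e+01, -5.00557137e+01,  1.39389249e-04,
        1.44031411e-02,  1.13818493e-05]), 'tool_pos': array([ 233.40471905, -552.15442516,  230.2271408 ]), 'tcp_rot': array([-1.79895151e+02, -1.01208987e-02,  2.29085788e+01]), 'ft_force': array([-0.73258263, -0.23030369, -0.46986036]), 'wrist_torque': array([0.0342678 , 0.02721043, 0.02105455]), 'finger_gap': 85.579698389778}
scene [[463.27775793   0.         265.16097445]
 [  0.         463.27775793 185.3720422 ]
 [  0.           0.           1.        ]] [-0.0652345  0.         0.         0.         0.       ] [[-5.86459405e-01  5.15634807e-01 -6.24648791e-01  1.23622075e+03]
 [ 8.09710663e-01  3.53383064e-01 -4.68496587e-01  5.23635156e+02]
 [-2.08328435e-02 -7.80539016e-01 -6.24759823e-01  7.14499268e+02]
 [ 0.00000000e+00  0.00000000e+00  0.00000000e+00  1.00000000e+00]]
top [[460.70169655   0.         254.52430235]
 [  0.         460.70169655 190.87840297]
 [  0.           0.           1.        ]] [-0.14870713  0.          0.          0.          0.        ] [[-1.00646227e-03 -9.98505971e-01  5.46334480e-02  5.22798819e+02]
 [-9.99989857e-01  1.24479826e-03  4.32860158e-03  2.91870267e+01]
 [-4.39014214e-03 -5.46285373e-02 -9.98497095e-01  1.33607367e+03]
 [ 0.00000000e+00  0.00000000e+00  0.00000000e+00  1.00000000e+00]]
```

View pics/scene0.png

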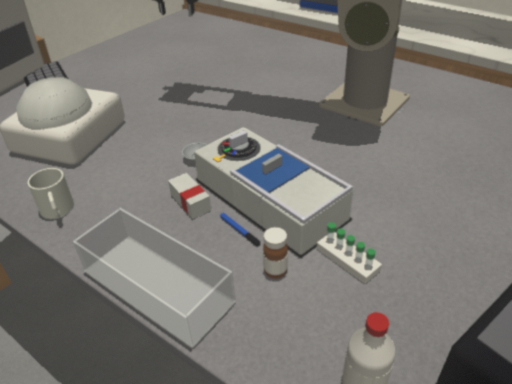

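View pics/top0.png

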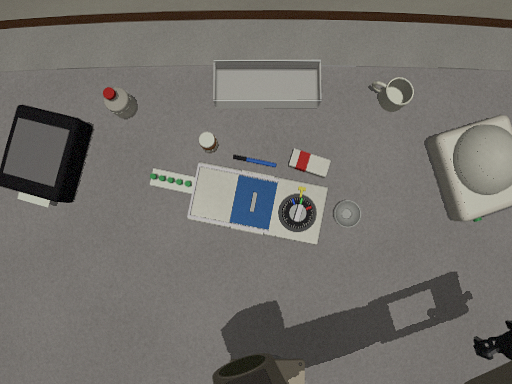

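The scene view shows the box at about (270,180), with the dial at (238,147) and the hatch handle at (272,163). In the top view the dial is at (297,212) and the handle at (254,202). I'll zoom in.

```bash
python3 - <<'E'
import cv2,numpy as np
p=np.load("top0.npz")["pixels"][:,:,::-1]
cv2.imwrite("pics/topz.png",cv2.resize(p[150:255,180:340],None,fx=5,fy=5,interpolation=cv2.INTER_CUBIC))
p=np.load("scene0.npz")["pixels"][:,:,::-1]
cv2.imwrite("pics/scenez.png",cv2.resize(p[120:250,180:360],None,fx=4.4,fy=4.4,interpolation=cv2.INTER_CUBIC))
E
```

```text
(no output)
```

View pics/topz.png

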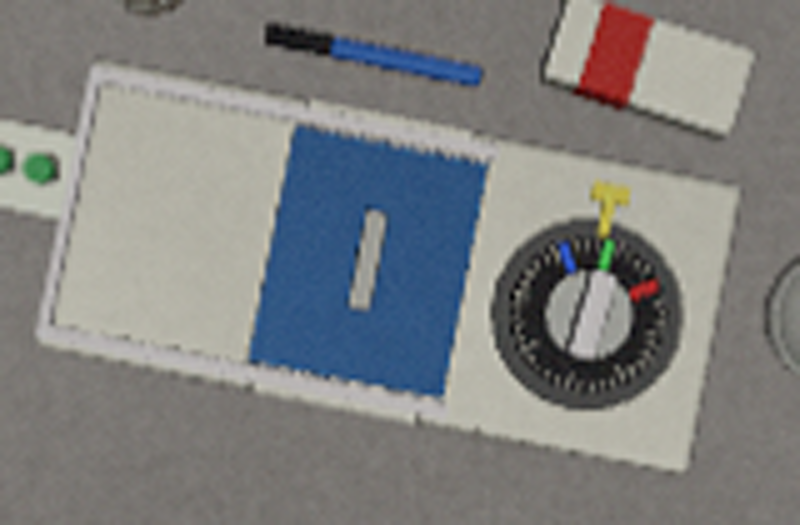

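View pics/scenez.png

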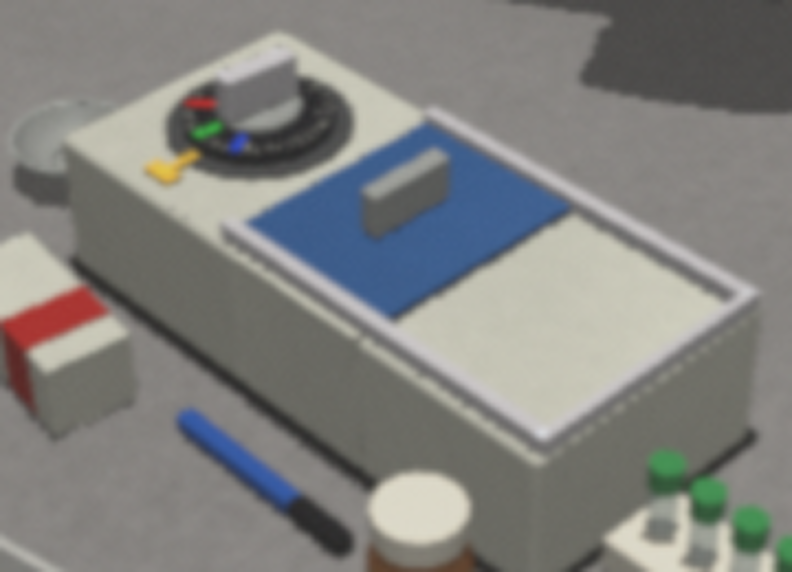

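```bash
cat > h.py <<'E'
import cv2,numpy as np
def ray(s,uv,z):
    K,d,T=s["intrinsics"],s["dist"],s["extrinsics"]
    q=cv2.undistortPoints(np.array(uv,float).reshape(-1,1,2),K,d).reshape(-1,2)
    dr=np.c_[q,np.ones(len(q))]@T[:3,:3].T; o=T[:3,3]
    return o+dr*((z-o[2])/dr[:,2])[:,None]
def proj(s,P):
    T=np.linalg.inv(s["extrinsics"])
    return cv2.projectPoints(np.array(P,float).reshape(-1,1,3),cv2.Rodrigues(T[:3,:3])[0],T[:3,3],s["intrinsics"],s["dist"])[0].reshape(-1,2)
def zz(u): return (np.array(u,float)+.5)/5-.5+np.array([180,150])
def masks(s):
    hsv=cv2.cvtColor(s["pixels"],cv2.COLOR_RGB2HSV);H,S,V=[hsv[:,:,i].astype(int) for i in range(3)]
    return dict(blue=(abs(H-110)<14)&(S>120)&(V>60),red=((H<9)|(H>170))&(S>130)&(V>70),green=(abs(H-65)<18)&(S>110)&(V>60),yellow=(abs(H-26)<7)&(S>100)&(V>90))
E
python3 - <<'E'
from h import *
s=dict(np.load("top0.npz")); m=masks(s)
for k,v in m.items():
    n,l,st,c=cv2.connectedComponentsWithStats(v.astype(np.uint8))
    for i in range(1,n):
        if st[i,4]>3 and 180<c[i][0]<340 and 150<c[i][1]<255: print(k,st[i],c[i],ray(s,c[i],{'blue':100,'red':100,'green':100,'yellow':91}[k]).round(1))
    if k=='blue':
        i=1+np.argmax(st[1:,4]*(c[1:,0]<300)); 
        cn=cv2.findContours((l==i).astype(np.uint8),cv2.RETR_EXTERNAL,2)[0][0]
        W=ray(s,cn.reshape(-1,2),97)[:,:2].astype(np.float32); rr=cv2.minAreaRect(W); print("hatch",rr)
print("dialend",ray(s,zz([[740,185],[688,470]]),90).round(1))
print("farend",ray(s,zz([[95,65],[40,342]]),100).round(1))
print("handle",ray(s,zz([[375,210],[358,308]]),124).round(1),ray(s,zz([[367,259]]),124).round(1))
print("plate",ray(s,zz([[587,313]]),93).round(1), "disc",ray(s,zz([[587,313]]),101))
ss=dict(np.load("scene0.npz"))
z4=lambda u:(np.array(u,float)+.5)/4.4-.5+np.array([180,120])
print("scene handle top",ray(ss,z4([[362,186],[442,150],[448,158],[375,196],[408,172]]),124).round(1))
print("bar top",ray(ss,z4([[217,75],[280,45],[296,57],[232,88],[256,66]]),130).round(1))
print("scene dialend corner",ray(ss,z4([[280,33],[67,143]]),90).round(1))
E
```

```text
blue [246 158  30   9 111] [260.63063063 162.00900901] [[668.4  18.  100. ]]
blue [ 230  176   47   53 1745] [253.20515759 202.12492837] [[560.2  38.1 100. ]]
blue [291 198   4   7  17] [292.82352941 200.94117647] [[563.2 -68.3 100. ]]
hatch ((560.6339111328125, 38.090572357177734), (105.38126373291016, 126.80753326416016), 78.54853820800781)
red [296 151  15  20 181] [302.67403315 160.46961326] [[672.5 -95.6 100. ]]
red [306 206   6   4  18] [308.38888889 207.38888889] [[ 545.8 -110.1  100. ]]
green [185 181   6   5  21] [187.61904762 183.23809524] [[611.3 215.2 100. ]]
green [299 198   4   6  16] [300.625 200.625] [[564.  -89.3 100. ]]
yellow [298 186   8  12  44] [301.29545455 190.13636364] [[592.8 -92.2  91. ]]
dialend [[ 602.4 -164.1   90. ]
 [ 448.  -134.7   90. ]]
farend [[667.2 185.7 100. ]
 [517.6 214.6 100. ]]
handle [[587.2  34.2 124. ]
 [535.6  43.2 124. ]] [[561.4  38.5 124. ]]
plate [[533. -80.  93.]] disc [[532.980322   -79.29095573 101.        ]]
scene handle top [[583.5  26.9 124. ]
 [535.6  42.  124. ]
 [539.7  48.5 124. ]
 [586.7  37.2 124. ]
 [560.9  38.8 124. ]]
bar top [[552.3 -91.3 130. ]
 [509.9 -82.  130. ]
 [514.7 -67.3 130. ]
 [557.6 -76.6 130. ]
 [533.7 -79.6 130. ]]
scene dialend corner [[ 449.7 -131.6   90. ]
 [ 603.9 -157.8   90. ]]
```

```bash
cat >> h.py <<'E'
from scipy.spatial.transform import Rotation as Ro
def go(tgt,yaw,cur=None,cy=None):
    """normalised row from current pose (pos mm, yaw deg; tool down) to target"""
    c=np.radians(cy); d=np.array(tgt,float)-np.array(cur,float)
    R=Ro.from_euler('xyz',[180,0,cy],degrees=True).as_matrix()
    t=R.T@d/250; a=-((yaw-cy+180)%360-180)/180
    print(np.round(t,4).tolist(),"az",round(a,4))
E
python3 - <<'E'
from h import *
from scipy.optimize import least_squares
P=np.array([[564,-89.3],[563.2,-68.3],[545.8,-110.1]]);a=np.array([0,.65,-.85])
f=lambda p:(p[:2]+p[2]*np.c_[np.cos(p[3]+a),np.sin(p[3]+a)]-P).ravel()
r=least_squares(f,[533,-79.5,33,-.2]);print(r.x,np.degrees(r.x[3]),r.cost)
f2=lambda q:f([533.3,-79.5,q[0],q[1]])
r=least_squares(f2,[33,-.2]);print(r.x,np.degrees(r.x[1]),r.cost)
go([383,-316,231.3],6,[233.56,-552.68,231.292],22.9)
go([533.3,-79.5,175],-11.5,[383,-316,231.3],6)
E
python3 -m jog -h 2>&1 | head -20
```

```text
[ 5.32083582e+02 -7.98167704e+01  3.32396913e+01 -2.93275133e-01] -16.80342732881108 0.019888203301702833
[32.39855167 -0.31143763] -17.84406186078848 0.7957796817222876
[0.919, -0.6395, -0.0] az 0.0939
[0.6968, -0.878, 0.2252] az 0.0972
invalid input: not JSON, or not a number
```

```bash
python3 -m jog '[[0.092,-0.064,0,0,0,0.012],[0.184,-0.128,0,0,0,0.024],[0.37,-0.256,0,0,0,0.05],[0.55,-0.384,0,0,0,0.075],[0.735,-0.512,0,0,0,0.094],[0.919,-0.64,0,0,0,0.094],[0.919,-0.64,0,0,0,0.094]]' 1; python3 -c "
from bench import r
from h import *
s=r.sense();print(s['tool_pos'],s['tcp_rot'])
go([532.7,-79.6,175],-14.5,s['tool_pos'],s['tcp_rot'][2])"
```

```text
time: 0.8
tool_pos: [384.3, -312.5, 231.0]
tcp_rot: [-179.9, -0.0, 6.1]
ft_force: [0.3, -0.7, 0.5]
finger_gap: 85.5
[ 384.31813127 -312.49242394  230.98235457] [-1.79930172e+02 -2.29397326e-02  6.11438234e+00]
[0.6894, -0.8631, 0.2239] az 0.1145
```

```bash
python3 -m jog '[[0.14,-0.17,0.04,0,0,0.02],[0.28,-0.34,0.09,0,0,0.045],[0.42,-0.52,0.13,0,0,0.07],[0.55,-0.69,0.18,0,0,0.09],[0.64,-0.8,0.21,0,0,0.114],[0.69,-0.863,0.224,0,0,0.114],[0.69,-0.863,0.224,0,0,0.114],[0.69,-0.863,0.224,0,0,0.114]]' 1 20; python3 -c "
from bench import r
from h import *
s=r.sense();print(s['tool_pos'],s['tcp_rot'],s['wrist_torque'])
go([532.7,-79.6,107],-14.5,s['tool_pos'],s['tcp_rot'][2])
for n in ('scene','top'):
  q=r.snapshot(n); np.savez(n+'1.npz',**q); p=q['pixels'][:,:,::-1]
  u,v=proj(q,[[533,-80,130]])[0].astype(int); cv2.imwrite('pics/%s1.png'%n,cv2.resize(p[v-60:v+60,u-75:u+75],None,fx=4,fy=4,interpolation=2))
"
```

```text
time: 1.6
tool_pos: [531.7, -82.6, 174.5]
tcp_rot: [180.0, 0.1, -14.4]
ft_force: [1.0, 0.2, 0.0]
finger_gap: 85.5
[531.66629057 -82.55379603 174.54697695] [ 1.79980721e+02  9.12290408e-02 -1.44119930e+01] [0.02111839 0.0471661  0.05389485]
[0.0011, -0.0125, 0.2702] az 0.0005
```

View pics/scene1.png

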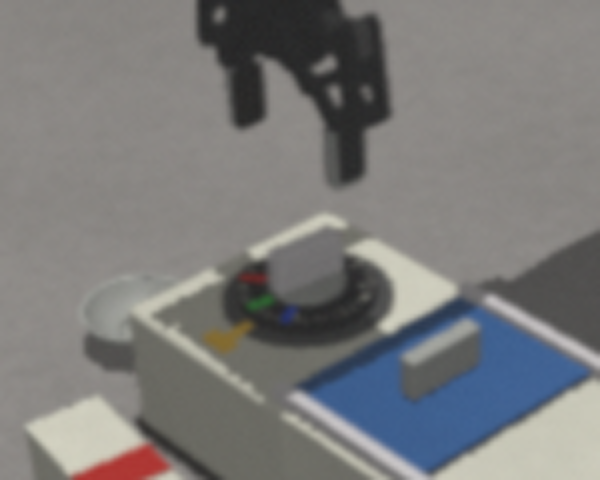

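View pics/top1.png

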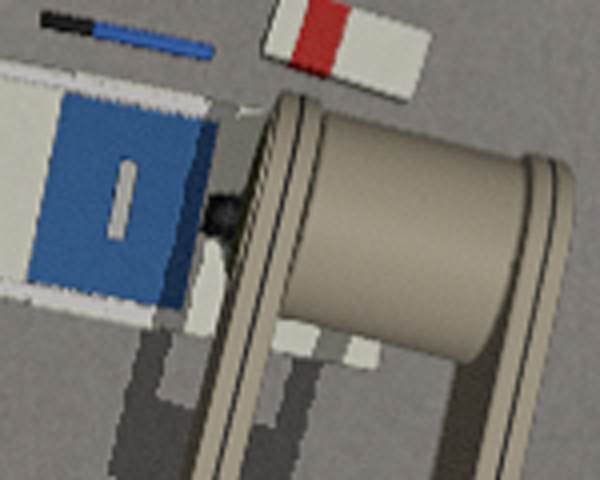

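The scene view shows the open gripper straddling the bar (bar at about (305,265)). The arm hides the dial in the top view. Next I'll descend.

```bash
python3 -m jog '[[0,-0.006,0.07,0,0,0],[0,-0.006,0.14,0,0,0],[0,-0.006,0.2,0,0,0],[0,-0.006,0.2,0,0,0],[0,-0.006,0.2,0,0,0]]' ; python3 -c "
from bench import r
from h import *
s=r.sense();print(s['tool_pos'],s['tcp_rot'],s['wrist_torque'])
go([532.7,-79.6,107],-14.5,s['tool_pos'],s['tcp_rot'][2])
"
```

```text
time: 2.2
tool_pos: [532.0, -82.4, 125.4]
tcp_rot: [180.0, 0.0, -14.6]
ft_force: [-0.2, -0.0, -0.2]
finger_gap: 85.4
[532.03113476 -82.43666322 125.37597608] [ 1.79996675e+02  3.06320117e-02 -1.45883088e+01] [ 0.00304527 -0.01601942  0.00372318]
[-0.0003, -0.0117, 0.0735] az -0.0005
```

```bash
python3 -m jog '[[0,-0.011,0.035,0,0,0],[0,-0.011,0.072,0,0,0],[0,-0.011,0.072,0,0,0],[0,-0.011,0.072,0,0,0]]' ; python3 -c "
from bench import r
from h import *
s=r.sense();print(s['tool_pos'],s['tcp_rot'],s['wrist_torque'])
go([532.7,-79.6,107],-14.5,s['tool_pos'],s['tcp_rot'][2])
"
```

```text
time: 2.6
tool_pos: [532.7, -79.0, 106.9]
tcp_rot: [180.0, 0.1, -14.5]
ft_force: [0.1, 0.5, -0.1]
finger_gap: 85.4
[532.72251065 -79.01530044 106.88449033] [ 1.79998609e+02  5.38373084e-02 -1.45205652e+01] [ 0.08018363 -0.07017302 -0.03252032]
[0.0005, 0.0023, -0.0005] az -0.0001
```

Now I'll close gently.

```bash
python3 -m jog '[[0,0,0,0,0,0],[0,0,0,0,0,0],[0,0,0,0,0,0],[0,0,0,0,0,0],[0,0,0,0,0,0],[0,0,0,0,0,0],[0,0,0,0,0,0],[0,0,0,0,0,0],[0,0,0,0,0,0],[0,0,0,0,0,0]]' 0 20; cat > st.py <<'E'
from bench import r
import numpy as np
s=r.sense();y=s['tcp_rot'][2]
print('t',s['time'],'pos',s['tool_pos'].round(2),'yaw',round(y,2),'dial',round(np.radians(y+11.2),3),'F',s['ft_force'].round(2),'M',s['wrist_torque'].round(3),'gap',round(s['finger_gap'],2))
E
python3 st.py
```

```text
time: 3.6
tool_pos: [533.2, -80.0, 107.6]
tcp_rot: [179.9, -0.0, -14.5]
ft_force: [-0.8, -4.9, 1.9]
finger_gap: 13.8
t 3.6 pos [533.17 -79.95 107.59] yaw -14.55 dial -0.058 F [-0.78 -4.88  1.89] M [-0.809  0.159 -0.018] gap 13.82
```

```bash
python3 -m jog '[[0,0.004,0,0,0,0],[0,0.004,0,0,0,0],[0,0.004,0,0,0,-0.015],[0,0.004,0,0,0,-0.03],[0,0.004,0,0,0,-0.045],[0,0.004,0,0,0,-0.06],[0,0.004,0,0,0,-0.075],[0,0.004,0,0,0,-0.09],[0,0.004,0,0,0,-0.1],[0,0.004,0,0,0,-0.1]]' >/dev/null
python3 st.py
```

```text
t 4.6 pos [533.11 -79.92 107.55] yaw 3.5 dial 0.257 F [1.02 0.48 2.76] M [ 0.059 -0.157  0.083] gap 13.73
```

```bash
python3 -m jog '[[0,0,0,0,0,-0.02],[0,0,0,0,0,-0.04],[0,0,0,0,0,-0.06],[0,0,0,0,0,-0.08],[0,0,0,0,0,-0.1],[0,0,0,0,0,-0.12],[0,0,0,0,0,-0.14],[0,0,0,0,0,-0.155],[0,0,0,0,0,-0.165],[0,0,0,0,0,-0.165]]' >/dev/null
python3 st.py
```

```text
t 5.6 pos [533.03 -79.71 107.57] yaw 33.15 dial 0.774 F [1.32 2.61 4.41] M [ 0.264 -0.039  0.011] gap 13.52
```

```bash
python3 -c "
from bench import r
from h import *
for n in ('scene',):
  q=r.snapshot(n); np.savez(n+'2.npz',**q); p=q['pixels'][:,:,::-1]
  u,v=proj(q,[[533,-80,110]])[0].astype(int); cv2.imwrite('pics/%s2.png'%n,cv2.resize(p[v-30:v+30,u-40:u+40],None,fx=9,fy=9,interpolation=2))
"
```

```text
(no output)
```

View pics/scene2.png

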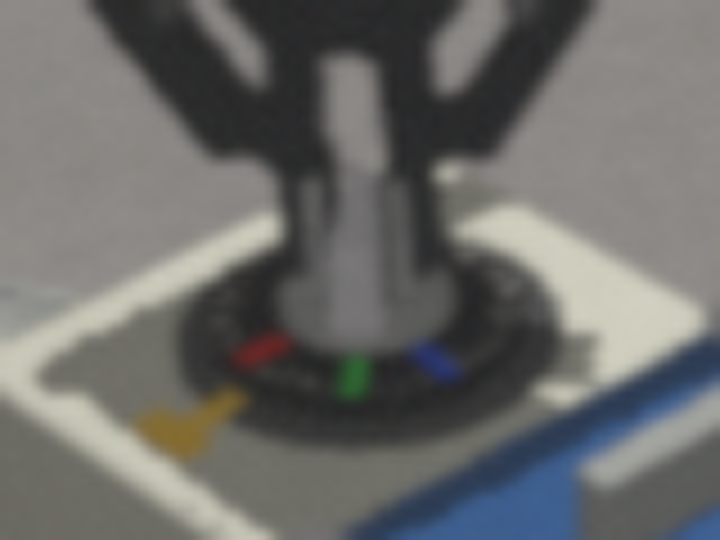

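The red mark at (262,350) is just short of the pointer tip at (232,403). I'll measure the mark angles.

```bash
cat > ang.py <<'E'
import sys
from h import *
f=sys.argv[1]; s=dict(np.load(f)); m=masks(s)
c0=np.array([533.1,-79.9])
u,v=proj(s,[[533,-80,100]])[0]
for k,z in (('red',100),('green',100),('blue',100),('yellow',91)):
    n,l,st,c=cv2.connectedComponentsWithStats(m[k].astype(np.uint8))
    for i in range(1,n):
        if st[i,4]>3 and np.hypot(*(c[i]-[u,v]))<32:
            p=ray(s,c[i],z)[0,:2]-c0
            a=np.degrees(np.arctan2(p[1],p[0])); b=np.hypot(*p)
            if b<75: print(k,st[i,4],'ang',a.round(1),'rad',b.round(1),'dial',round(np.radians(a+11.2-{'red':-48.7,'green':0,'blue':37.2,'yellow':0}[k]),3))
E
python3 ang.py scene2.npz; echo; python3 ang.py scene0.npz;echo; python3 ang.py top0.npz
```

```text
red 7 ang -21.1 rad 32.1 dial 0.678
green 9 ang 31.2 rad 30.8 dial 0.74
blue 9 ang 72.1 rad 31.5 dial 0.805
yellow 40 ang -13.7 rad 59.9 dial -0.043

red 15 ang -71.4 rad 34.1 dial -0.201
green 16 ang -22.7 rad 32.5 dial -0.2
blue 15 ang 16.2 rad 31.0 dial -0.171
yellow 45 ang -14.5 rad 58.5 dial -0.057

red 18 ang -67.2 rad 32.8 dial -0.127
green 16 ang -16.9 rad 32.3 dial -0.099
blue 17 ang 21.1 rad 32.3 dial -0.086
yellow 44 ang -11.6 rad 60.9 dial -0.007
```

```bash
python3 -m jog '[[0,0,0,0,0,-0.008],[0,0,0,0,0,-0.016],[0,0,0,0,0,-0.024],[0,0,0,0,0,-0.024],[0,0,0,0,0,-0.024]]' >/dev/null
python3 st.py
python3 -c "
from bench import r
from h import *
for n in ('scene',):
  q=r.snapshot(n); np.savez(n+'3.npz',**q); p=q['pixels'][:,:,::-1]
  u,v=proj(q,[[533,-80,110]])[0].astype(int); cv2.imwrite('pics/%s3.png'%n,cv2.resize(p[v-30:v+30,u-40:u+40],None,fx=9,fy=9,interpolation=2))
"; python3 ang.py scene3.npz
```

```text
t 6.15 pos [533.   -79.74 107.56] yaw 37.55 dial 0.851 F [0.52 4.8  5.7 ] M [ 0.719 -0.019  0.064] gap 13.35
red 9 ang -15.9 rad 32.9 dial 0.769
green 10 ang 36.9 rad 31.1 dial 0.84
blue 9 ang 76.7 rad 30.0 dial 0.884
yellow 41 ang -13.9 rad 60.2 dial -0.047
```

View pics/scene3.png

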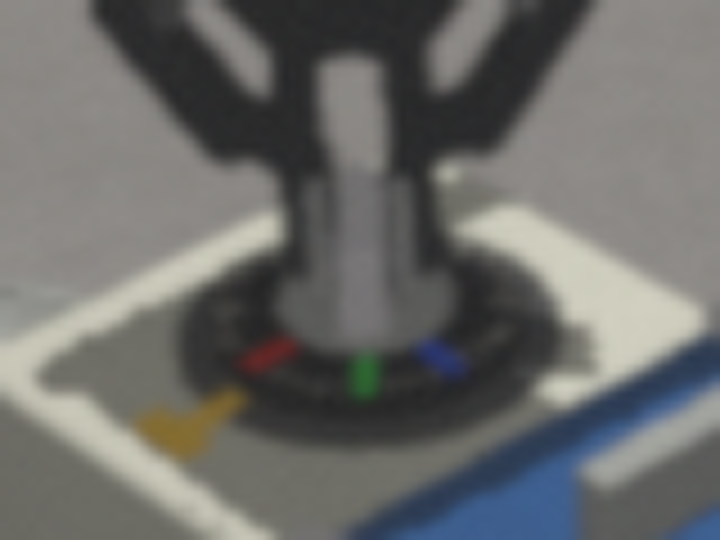

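Red is set: yaw-based 0.85, picture about 0.83–0.87. Now I'll turn clockwise towards blue.

```bash
python3 -m jog '[[0,0,-0.002,0,0,0.015],[0,0,-0.002,0,0,0.04],[0,0,-0.002,0,0,0.07],[0,0,-0.002,0,0,0.1],[0,0,-0.002,0,0,0.13],[0,0,-0.002,0,0,0.16],[0,0,-0.002,0,0,0.19],[0,0,-0.002,0,0,0.22],[0,0,-0.002,0,0,0.24],[0,0,-0.002,0,0,0.24]]' >/dev/null
python3 st.py
python3 -m jog '[[0,0,0,0,0,0.02],[0,0,0,0,0,0.045],[0,0,0,0,0,0.07],[0,0,0,0,0,0.095],[0,0,0,0,0,0.12],[0,0,0,0,0,0.145],[0,0,0,0,0,0.17],[0,0,0,0,0,0.19],[0,0,0,0,0,0.2],[0,0,0,0,0,0.2]]' >/dev/null
python3 st.py
```

```text
t 7.2 pos [533.07 -80.04 107.58] yaw -5.73 dial 0.096 F [4.16 2.05 0.26] M [ 0.535 -0.671 -0.044] gap 13.86
t 8.2 pos [532.96 -80.26 107.6 ] yaw -41.61 dial -0.531 F [ 4.92  1.19 -0.78] M [ 0.218 -0.725 -0.021] gap 13.25
```

```bash
python3 -m jog '[[0,0,0,0,0,0.01],[0,0,0,0,0,0.02],[0,0,0,0,0,0.03],[0,0,0,0,0,0.037],[0,0,0,0,0,0.037],[0,0,0,0,0,0.037]]' >/dev/null
python3 st.py
python3 -c "
from bench import r
from h import *
for n in ('scene',):
  q=r.snapshot(n); np.savez(n+'4.npz',**q); p=q['pixels'][:,:,::-1]
  u,v=proj(q,[[533,-80,110]])[0].astype(int); cv2.imwrite('pics/%s4.png'%n,cv2.resize(p[v-30:v+30,u-40:u+40],None,fx=9,fy=9,interpolation=2))
"; python3 ang.py scene4.npz
```

```text
t 8.8 pos [532.9  -80.27 107.6 ] yaw -48.27 dial -0.647 F [ 4.38 -0.53 -2.29] M [ 0.114 -0.918 -0.041] gap 13.32
green 6 ang -54.2 rad 32.1 dial -0.75
blue 7 ang -17.1 rad 33.0 dial -0.752
yellow 40 ang -13.7 rad 59.9 dial -0.043
```

View pics/scene4.png

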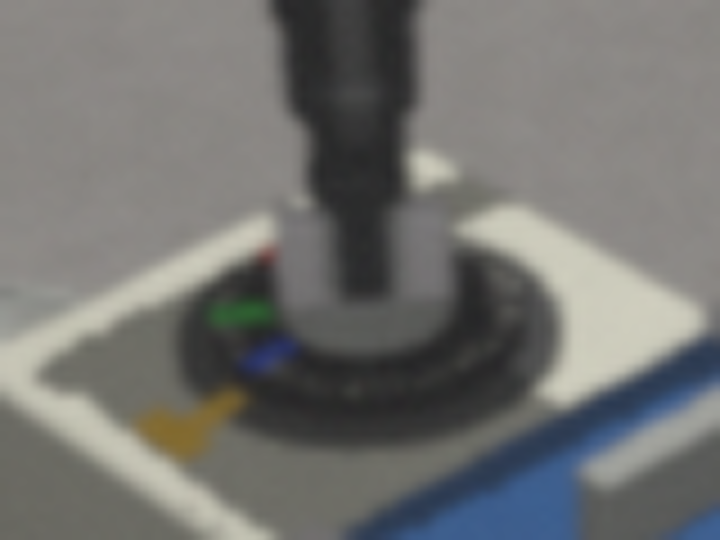

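Blue now sits exactly where red sat relative to the pointer tip, at about (270,355), and the yaw-based angle is -0.647. Now the slow counter-clockwise search, in small typed steps with a torque guard between them.

```bash
cat > g.py <<'E'
from bench import r
import numpy as np,sys
s=r.sense();y=s['tcp_rot'][2];d=np.radians(y+11.2);m=s['wrist_torque'][2]
print('t %.1f dial %.3f Mz %.3f F %s gap %.2f'%(s['time'],d,m,s['ft_force'].round(1),s['finger_gap']))
sys.exit(1 if abs(m)>0.13 or d>0.42 else 0)
E
python3 -m jog '[[0,0,0,0,0,-0.005],[0,0,0,0,0,-0.01],[0,0,0,0,0,-0.015],[0,0,0,0,0,-0.02],[0,0,0,0,0,-0.02]]' >/dev/null; python3 g.py &&
python3 -m jog '[[0,0,0,0,0,-0.005],[0,0,0,0,0,-0.01],[0,0,0,0,0,-0.015],[0,0,0,0,0,-0.02],[0,0,0,0,0,-0.02]]' >/dev/null; python3 g.py &&
python3 -m jog '[[0,0,0,0,0,-0.005],[0,0,0,0,0,-0.01],[0,0,0,0,0,-0.015],[0,0,0,0,0,-0.02],[0,0,0,0,0,-0.02]]' >/dev/null; python3 g.py
```

```text
t 9.3 dial -0.584 Mz 0.072 F [ 6.2  0.1 -2.6] gap 13.69
t 9.8 dial -0.521 Mz 0.074 F [ 5.9  0.9 -2.2] gap 13.50
t 10.3 dial -0.458 Mz 0.002 F [ 6.1  1.4 -2.4] gap 13.69
```

```bash
(python3 -m jog '[[0,0,0,0,0,-0.003],[0,0,0,0,0,-0.006],[0,0,0,0,0,-0.006]]' >/dev/null; python3 g.py) &&
(python3 -m jog '[[0,0,0,0,0,-0.003],[0,0,0,0,0,-0.006],[0,0,0,0,0,-0.006]]' >/dev/null; python3 g.py) &&
(python3 -m jog '[[0,0,0,0,0,-0.003],[0,0,0,0,0,-0.006],[0,0,0,0,0,-0.006]]' >/dev/null; python3 g.py) &&
(python3 -m jog '[[0,0,0,0,0,-0.003],[0,0,0,0,0,-0.006],[0,0,0,0,0,-0.006]]' >/dev/null; python3 g.py) &&
(python3 -m jog '[[0,0,0,0,0,-0.003],[0,0,0,0,0,-0.006],[0,0,0,0,0,-0.006]]' >/dev/null; python3 g.py) &&
(python3 -m jog '[[0,0,0,0,0,-0.003],[0,0,0,0,0,-0.006],[0,0,0,0,0,-0.006]]' >/dev/null; python3 g.py) &&
(python3 -m jog '[[0,0,0,0,0,-0.003],[0,0,0,0,0,-0.006],[0,0,0,0,0,-0.006]]' >/dev/null; python3 g.py) &&
(python3 -m jog '[[0,0,0,0,0,-0.003],[0,0,0,0,0,-0.006],[0,0,0,0,0,-0.006]]' >/dev/null; python3 g.py)
```

```text
t 10.7 dial -0.439 Mz 0.061 F [ 6.3  0.7 -3.1] gap 13.61
t 10.9 dial -0.420 Mz -0.007 F [ 6.1  0.6 -2.3] gap 13.67
t 11.2 dial -0.402 Mz 0.062 F [ 4.7  0.9 -3. ] gap 13.61
t 11.6 dial -0.383 Mz 0.065 F [ 5.8  0.6 -3.1] gap 13.57
t 11.8 dial -0.364 Mz -0.008 F [ 5.9  0.3 -2.3] gap 13.60
t 12.2 dial -0.345 Mz 0.005 F [ 5.6  0.  -2.5] gap 13.81
t 12.4 dial -0.326 Mz 0.031 F [ 5.4  1.1 -2.4] gap 13.76
t 12.8 dial -0.307 Mz 0.010 F [ 7.1  0.7 -2.9] gap 13.34
```

```bash
(python3 -m jog '[[0,0,0,0,0,-0.003],[0,0,0,0,0,-0.006],[0,0,0,0,0,-0.006]]' >/dev/null; python3 g.py) &&
(python3 -m jog '[[0,0,0,0,0,-0.003],[0,0,0,0,0,-0.006],[0,0,0,0,0,-0.006]]' >/dev/null; python3 g.py) &&
(python3 -m jog '[[0,0,0,0,0,-0.003],[0,0,0,0,0,-0.006],[0,0,0,0,0,-0.006]]' >/dev/null; python3 g.py) &&
(python3 -m jog '[[0,0,0,0,0,-0.003],[0,0,0,0,0,-0.006],[0,0,0,0,0,-0.006]]' >/dev/null; python3 g.py) &&
(python3 -m jog '[[0,0,0,0,0,-0.003],[0,0,0,0,0,-0.006],[0,0,0,0,0,-0.006]]' >/dev/null; python3 g.py) &&
(python3 -m jog '[[0,0,0,0,0,-0.003],[0,0,0,0,0,-0.006],[0,0,0,0,0,-0.006]]' >/dev/null; python3 g.py) &&
(python3 -m jog '[[0,0,0,0,0,-0.003],[0,0,0,0,0,-0.006],[0,0,0,0,0,-0.006]]' >/dev/null; python3 g.py) &&
(python3 -m jog '[[0,0,0,0,0,-0.003],[0,0,0,0,0,-0.006],[0,0,0,0,0,-0.006]]' >/dev/null; python3 g.py) &&
(python3 -m jog '[[0,0,0,0,0,-0.003],[0,0,0,0,0,-0.006],[0,0,0,0,0,-0.006]]' >/dev/null; python3 g.py) &&
(python3 -m jog '[[0,0,0,0,0,-0.003],[0,0,0,0,0,-0.006],[0,0,0,0,0,-0.006]]' >/dev/null; python3 g.py) &&
(python3 -m jog '[[0,0,0,0,0,-0.003],[0,0,0,0,0,-0.006],[0,0,0,0,0,-0.006]]' >/dev/null; python3 g.py) &&
(python3 -m jog '[[0,0,0,0,0,-0.003],[0,0,0,0,0,-0.006],[0,0,0,0,0,-0.006]]' >/dev/null; python3 g.py)
```

```text
t 13.1 dial -0.288 Mz 0.029 F [ 4.5  1.2 -2.9] gap 13.77
t 13.3 dial -0.270 Mz 0.019 F [ 5.7  1.2 -2.4] gap 13.38
t 13.7 dial -0.251 Mz 0.061 F [ 6.4  0.7 -2.9] gap 13.58
t 13.9 dial -0.232 Mz 0.021 F [ 5.7  1.7 -1.7] gap 13.61
t 14.2 dial -0.213 Mz -0.023 F [ 6.3  2.4 -2.9] gap 13.88
t 14.6 dial -0.194 Mz 0.033 F [ 5.2  0.6 -3.6] gap 13.41
t 14.8 dial -0.175 Mz 0.047 F [ 5.9  1.3 -3.1] gap 13.90
t 15.2 dial -0.157 Mz -0.004 F [ 5.7  1.6 -2.4] gap 13.61
t 15.4 dial -0.138 Mz 0.002 F [ 6.3  1.  -2.2] gap 13.46
t 15.8 dial -0.119 Mz -0.030 F [ 6.5  0.8 -2.3] gap 13.06
t 16.1 dial -0.100 Mz 0.028 F [ 6.5  1.5 -3.4] gap 13.69
t 16.4 dial -0.081 Mz 0.043 F [ 6.7  2.2 -2.5] gap 13.70
```

```bash
(python3 -m jog '[[0,0,0,0,0,-0.003],[0,0,0,0,0,-0.006],[0,0,0,0,0,-0.006]]' >/dev/null; python3 g.py) &&
(python3 -m jog '[[0,0,0,0,0,-0.003],[0,0,0,0,0,-0.006],[0,0,0,0,0,-0.006]]' >/dev/null; python3 g.py) &&
(python3 -m jog '[[0,0,0,0,0,-0.003],[0,0,0,0,0,-0.006],[0,0,0,0,0,-0.006]]' >/dev/null; python3 g.py) &&
(python3 -m jog '[[0,0,0,0,0,-0.003],[0,0,0,0,0,-0.006],[0,0,0,0,0,-0.006]]' >/dev/null; python3 g.py) &&
(python3 -m jog '[[0,0,0,0,0,-0.003],[0,0,0,0,0,-0.006],[0,0,0,0,0,-0.006]]' >/dev/null; python3 g.py) &&
(python3 -m jog '[[0,0,0,0,0,-0.003],[0,0,0,0,0,-0.006],[0,0,0,0,0,-0.006]]' >/dev/null; python3 g.py) &&
(python3 -m jog '[[0,0,0,0,0,-0.003],[0,0,0,0,0,-0.006],[0,0,0,0,0,-0.006]]' >/dev/null; python3 g.py) &&
(python3 -m jog '[[0,0,0,0,0,-0.003],[0,0,0,0,0,-0.006],[0,0,0,0,0,-0.006]]' >/dev/null; python3 g.py) &&
(python3 -m jog '[[0,0,0,0,0,-0.003],[0,0,0,0,0,-0.006],[0,0,0,0,0,-0.006]]' >/dev/null; python3 g.py) &&
(python3 -m jog '[[0,0,0,0,0,-0.003],[0,0,0,0,0,-0.006],[0,0,0,0,0,-0.006]]' >/dev/null; python3 g.py) &&
(python3 -m jog '[[0,0,0,0,0,-0.003],[0,0,0,0,0,-0.006],[0,0,0,0,0,-0.006]]' >/dev/null; python3 g.py) &&
(python3 -m jog '[[0,0,0,0,0,-0.003],[0,0,0,0,0,-0.006],[0,0,0,0,0,-0.006]]' >/dev/null; python3 g.py)
```

```text
t 16.6 dial -0.062 Mz 0.120 F [ 6.6  1.1 -2.8] gap 13.57
t 16.9 dial -0.043 Mz 0.105 F [ 5.2  2.  -4. ] gap 13.44
t 17.2 dial -0.025 Mz 0.036 F [ 5.6  1.4 -2.4] gap 13.62
t 17.6 dial -0.006 Mz 0.012 F [ 6.4  0.7 -1.9] gap 13.50
t 17.9 dial 0.013 Mz 0.033 F [ 5.6  2.  -2.4] gap 13.19
t 18.1 dial 0.032 Mz -0.028 F [ 6.4  2.  -3.4] gap 13.45
t 18.4 dial 0.051 Mz -0.125 F [ 6.6  1.8 -3.5] gap 13.67
t 18.8 dial 0.069 Mz -0.167 F [ 5.3  1.9 -3.6] gap 13.53
```

Torque is rising negative. I'll hold still and average readings.

```bash
python3 -m jog '[[0,0,0,0,0,0]]' >/dev/null; python3 g.py
python3 -m jog '[[0,0,0,0,0,0]]' >/dev/null; python3 g.py
python3 -m jog '[[0,0,0,0,0,0]]' >/dev/null; python3 g.py
```

```text
t 18.9 dial 0.069 Mz -0.090 F [ 6.7  1.5 -1.9] gap 13.54
t 18.9 dial 0.069 Mz -0.132 F [ 6.8  1.1 -1.9] gap 13.75
t 19.1 dial 0.069 Mz -0.160 F [ 5.8  1.5 -2.8] gap 13.71
```

```bash
for i in 1; do python3 -m jog '[[0,0,0,0,0,-0.003],[0,0,0,0,0,-0.003]]' >/dev/null; done; python3 g.py
python3 -m jog '[[0,0,0,0,0,0]]' >/dev/null; python3 g.py
python3 -m jog '[[0,0,0,0,0,0]]' >/dev/null; python3 g.py
python3 -m jog '[[0,0,0,0,0,0]]' >/dev/null; python3 g.py
python3 -c "
from bench import r
from h import *
q=r.snapshot('scene'); np.savez('scene5.npz',**q)"; python3 ang.py scene5.npz
```

```text
t 19.2 dial 0.079 Mz -0.166 F [ 6.1  2.7 -2.4] gap 14.01
t 19.4 dial 0.079 Mz -0.208 F [ 5.6  0.9 -2.7] gap 13.33
t 19.4 dial 0.079 Mz -0.127 F [ 5.1  1.3 -2.1] gap 13.74
t 19.6 dial 0.079 Mz -0.108 F [ 6.2  0.8 -2.5] gap 13.46
red 8 ang -60.3 rad 34.1 dial -0.007
green 8 ang -12.9 rad 30.3 dial -0.03
blue 10 ang 27.4 rad 31.2 dial 0.025
yellow 40 ang -13.7 rad 59.9 dial -0.043
```

```bash
python3 -m jog '[[0,0,0,0,0,-0.004],[0,0,0,0,0,-0.004]]' >/dev/null; python3 g.py
python3 -m jog '[[0,0,0,0,0,0]]' >/dev/null; python3 g.py
python3 -m jog '[[0,0,0,0,0,0]]' >/dev/null; python3 g.py
python3 -m jog '[[0,0,0,0,0,0]]' >/dev/null; python3 g.py
python3 -m jog '[[0,0,0,0,0,0]]' >/dev/null; python3 g.py
```

```text
t 19.8 dial 0.091 Mz -0.198 F [ 5.9  2.7 -3.1] gap 13.38
t 19.9 dial 0.091 Mz -0.192 F [ 6.7  1.  -3.1] gap 13.48
t 20.0 dial 0.091 Mz -0.151 F [ 7.   0.1 -3.2] gap 13.25
t 20.1 dial 0.091 Mz -0.175 F [ 5.9  1.6 -2.7] gap 13.81
t 20.2 dial 0.091 Mz -0.215 F [ 5.3  2.3 -2.1] gap 13.59
```

Torque climbs steadily with angle (-0.137, -0.152, -0.186 at 0.069, 0.079, 0.091 rad, against about +0.02 before), so this is the catch and not plain friction. I'll stop here, release and lift.

```bash
python3 -m jog '[[0,0,0,0,0,0],[0,0,0,0,0,0],[0,0,0,0,0,0],[0,0,0,0,0,0],[0,0,0,0,0,0],[0,0,0,0,0,0]]' 1 >/dev/null; python3 st.py
python3 -m jog '[[0,0,-0.06,0,0,0],[0,0,-0.14,0,0,0],[0,0,-0.2,0,0,0],[0,0,-0.2,0,0,0]]' >/dev/null; python3 st.py
python3 -c "
from bench import r
from h import *
s=r.sense()
go([561.2,38.5,160],-11.2,s['tool_pos'],s['tcp_rot'][2])
q=r.snapshot('scene'); np.savez('scene6.npz',**q); p=q['pixels'][:,:,::-1]
u,v=proj(q,[[533,-80,110]])[0].astype(int); cv2.imwrite('pics/scene6.png',cv2.resize(p[v-40:v+40,u-40:u+60],None,fx=7,fy=7,interpolation=2))
"; python3 ang.py scene6.npz
```

```text
t 20.8 pos [532.74 -80.18 107.8 ] yaw -6.07 dial 0.09 F [-0.24  0.84  0.34] M [-0.032  0.     0.008] gap 85.44
t 21.2 pos [534.89 -80.65 161.64] yaw -6.07 dial 0.09 F [ 0.67 -0.85  0.99] M [-0.003  0.011 -0.006] gap 85.26
[0.0543, -0.4851, 0.0065] az 0.0285
red 5 ang -63.6 rad 35.8 dial -0.065
green 7 ang -15.2 rad 31.7 dial -0.07
blue 8 ang 25.3 rad 31.4 dial -0.012
yellow 42 ang -13.8 rad 60.4 dial -0.046
```

View pics/scene6.png

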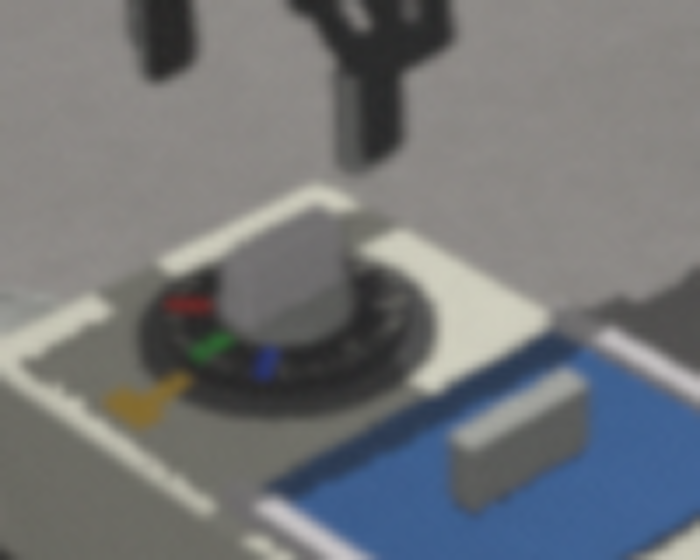

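The dial sits in the catch, green close to the pointer, sprung back slightly. Next I'll go to the handle.

```bash
python3 -m jog '[[0.01,-0.08,0,0,0,0.01],[0.025,-0.24,0,0,0,0.02],[0.045,-0.4,0.005,0,0,0.0285],[0.054,-0.484,0.006,0,0,0.0285],[0.054,-0.484,0.006,0,0,0.0285],[0.054,-0.484,0.006,0,0,0.0285]]' >/dev/null; python3 st.py
python3 -c "
from bench import r
from h import *
s=r.sense();go([561.2,38.5,103],-11.2,s['tool_pos'],s['tcp_rot'][2])"
```

```text
t 21.85 pos [558.41  38.89 155.31] yaw -11.12 dial 0.001 F [ 0.82 -0.39  0.47] M [0.037 0.01  0.024] gap 85.57
[0.0112, -0.0006, 0.2093] az 0.0004
```

```bash
python3 -m jog '[[0.004,0,0.06,0,0,0],[0.008,0,0.12,0,0,0],[0.008,0,0.16,0,0,0],[0.008,0,0.16,0,0,0],[0.008,0,0.16,0,0,0]]' >/dev/null; python3 st.py
python3 -c "
from bench import r
from h import *
s=r.sense();go([561.2,38.5,103],-11.2,s['tool_pos'],s['tcp_rot'][2])"
```

```text
t 22.35 pos [560.49  37.97 115.59] yaw -11.24 dial -0.001 F [ 0.85 -0.83  0.34] M [ 0.041 -0.021 -0.041] gap 85.16
[0.0024, -0.0026, 0.0503] az -0.0002
```

```bash
python3 -m jog '[[0.002,-0.003,0.03,0,0,0],[0.002,-0.003,0.046,0,0,0],[0.002,-0.003,0.046,0,0,0],[0.002,-0.003,0.046,0,0,0]]' >/dev/null; python3 st.py
python3 -m jog '[[0,0,0,0,0,0],[0,0,0,0,0,0],[0,0,0,0,0,0],[0,0,0,0,0,0],[0,0,0,0,0,0],[0,0,0,0,0,0],[0,0,0,0,0,0],[0,0,0,0,0,0],[0,0,0,0,0,0],[0,0,0,0,0,0]]' 0 25 >/dev/null; python3 st.py
```

```text
t 22.75 pos [561.56  39.03 104.77] yaw -11.2 dial 0.0 F [-0.44  0.17  0.19] M [-0.04  -0.006 -0.014] gap 85.77
t 23.75 pos [561.66  38.96 104.94] yaw -11.2 dial -0.0 F [-1.75  0.89  3.8 ] M [-0.086  0.266 -0.008] gap 11.5
```

```bash
python3 -m jog '[[0,-0.004,0,0,0,0],[0,-0.008,0,0,0,0],[0,-0.012,0,0,0,0],[0,-0.012,0,0,0,0]]' >/dev/null; python3 st.py
```

```text
t 24.15 pos [562.28  42.06 104.93] yaw -11.2 dial 0.0 F [-2.27 -0.16  3.97] M [-0.171  0.415 -0.032] gap 11.07
```

It moved 3 mm with practically no force, so it is unlocked.

```bash
python3 -m jog '[[0,-0.015,0,0,0,0],[0,-0.035,0,0,0,0],[0,-0.06,0,0,0,0],[0,-0.085,0,0,0,0],[0,-0.11,0,0,0,0],[0,-0.135,0,0,0,0],[0,-0.16,0,0,0,0],[0,-0.175,0,0,0,0],[0,-0.18,0,0,0,0],[0,-0.18,0,0,0,0]]' >/dev/null; python3 st.py
```

```text
t 25.15 pos [571.17  86.69 104.93] yaw -11.18 dial 0.0 F [-0.37  1.36  4.57] M [ 0.149  0.184 -0.047] gap 11.34
```

```bash
python3 -m jog '[[0,-0.015,0,0,0,0],[0,-0.035,0,0,0,0],[0,-0.06,0,0,0,0],[0,-0.085,0,0,0,0],[0,-0.11,0,0,0,0],[0,-0.135,0,0,0,0],[0,-0.16,0,0,0,0],[0,-0.175,0,0,0,0],[0,-0.185,0,0,0,0],[0,-0.185,0,0,0,0]]' >/dev/null; python3 st.py
python3 -m jog '[[0,-0.004,0,0,0,0],[0,-0.008,0,0,0,0],[0,-0.008,0,0,0,0]]' >/dev/null; python3 st.py
```

```text
t 26.15 pos [580.14 131.91 104.95] yaw -11.19 dial 0.0 F [-1.    1.03  5.22] M [ 0.118  0.107 -0.034] gap 11.4
t 26.45 pos [580.44 133.34 104.96] yaw -11.21 dial -0.0 F [-1.45 -0.43  5.7 ] M [-0.155  0.265  0.032] gap 11.41
```

```bash
python3 -m jog '[[0,-0.004,0,0,0,0],[0,-0.008,0,0,0,0],[0,-0.008,0,0,0,0]]' >/dev/null; python3 st.py
python3 -m jog '[[0,-0.004,0,0,0,0],[0,-0.004,0,0,0,0]]' >/dev/null; python3 st.py
python3 -m jog '[[0,-0.004,0,0,0,0],[0,-0.004,0,0,0,0]]' >/dev/null; python3 st.py
```

```text
t 26.75 pos [580.8  135.22 104.92] yaw -11.21 dial -0.0 F [-1.27 -0.76  5.5 ] M [-0.173  0.262 -0.038] gap 11.26
t 26.95 pos [580.97 136.21 104.92] yaw -11.21 dial -0.0 F [-1.77 -1.48  5.79] M [-0.224  0.297 -0.005] gap 11.18
t 27.15 pos [581.04 136.31 104.93] yaw -11.23 dial -0.0 F [-3.36 -5.44  6.56] M [-0.852  0.527 -0.008] gap 11.15
```

The stop is felt at about 99.5 mm (force rising, no further motion). I'll release and lift.

```bash
python3 -m jog '[[0,0,0,0,0,0],[0,0,0,0,0,0],[0,0,0,0,0,0],[0,0,0,0,0,0],[0,0,0,0,0,0],[0,0,0,0,0,0]]' 1 >/dev/null; python3 st.py
python3 -m jog '[[0,0,-0.06,0,0,0],[0,0,-0.14,0,0,0],[0,0,-0.28,0,0,0],[0,0,-0.4,0,0,0],[0,0,-0.5,0,0,0],[0,0,-0.5,0,0,0],[0,0,-0.5,0,0,0]]' >/dev/null; python3 st.py
python3 -c "
from bench import r
from h import *
for n in ('scene','top'):
  q=r.snapshot(n); np.savez(n+'7.npz',**q); p=q['pixels'][:,:,::-1]
  cv2.imwrite('pics/%s7.png'%n,p)
"; python3 ang.py scene7.npz
```

```text
t 27.75 pos [581.05 137.4  104.69] yaw -11.2 dial 0.0 F [-0.55 -0.43  0.14] M [0.003 0.025 0.033] gap 85.27
t 28.45 pos [581.75 137.42 231.61] yaw -11.2 dial -0.0 F [ 0.02  0.52 -0.83] M [-0.042  0.031  0.064] gap 85.29
red 15 ang -63.5 rad 34.1 dial -0.063
green 14 ang -15.8 rad 31.7 dial -0.081
blue 14 ang 24.6 rad 30.6 dial -0.024
yellow 46 ang -14.5 rad 58.1 dial -0.058
```

View pics/scene7.png

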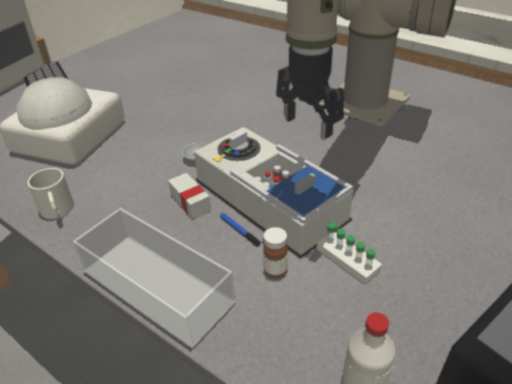

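View pics/top7.png

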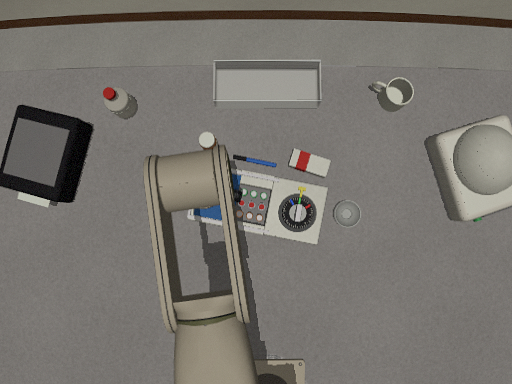

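The hatch is open, with the handle at about (303,182) in the scene view and vials visible inside; the things around the box look unmoved. I'll check the hatch travel and the unmoved objects in numbers.

```bash
python3 -c "
from h import *
a=dict(np.load('scene0.npz'));b=dict(np.load('scene7.npz'))
d=cv2.absdiff(a['pixels'],b['pixels']).max(2)
for n,(x0,x1,y0,y1) in dict(rack=(315,385,220,280),bottle=(260,292,228,278),carton=(165,212,172,218),marker=(217,262,210,246),dish=(180,198,142,166)).items():
    print(n,(d[y0:y1,x0:x1]>40).sum())
p=b['pixels'][:,:,::-1]
cv2.imwrite('pics/s7z.png',cv2.resize(p[140:240,240:360],None,fx=6,fy=6,interpolation=2))
print(proj(b,[[561.2+19.4,38.6+98.1,124]]), (proj(b,[[561.2+19.4,38.6+98.1,124]])-[240,140])*6)
"
```

```text
rack 95
bottle 1
carton 0
marker 0
dish 0
[[305.44310467 178.67075737]] [[392.65862804 232.02454422]]
```

View pics/s7z.png

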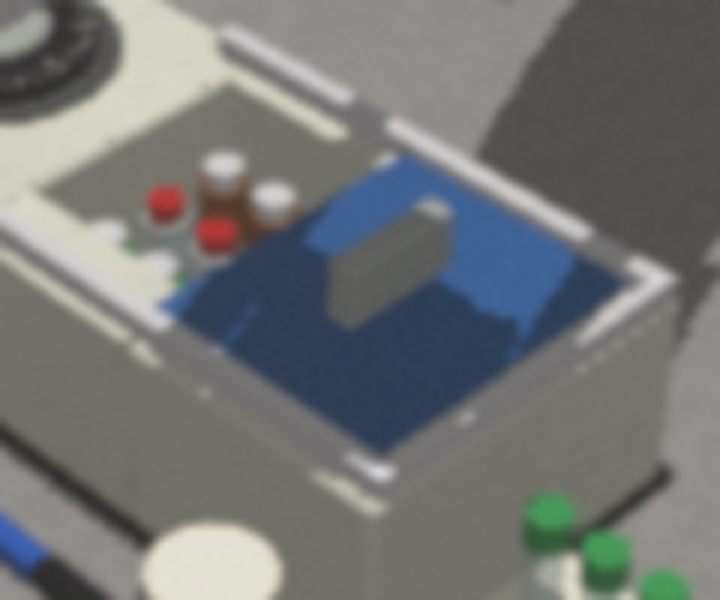

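```bash
python3 -c "
from h import *
for f in ('scene0','scene7'):
    s=dict(np.load(f+'.npz'));m=masks(s)['green'];m[:, :315]=0;m[:215]=0;m[:,390:]=0
    n,l,st,c=cv2.connectedComponentsWithStats(m.astype(np.uint8)); print(c[1:][st[1:,4]>8].round(1).tolist())
d=cv2.absdiff(np.load('scene0.npz')['pixels'],np.load('scene7.npz')['pixels']).max(2)[220:280,315:385]
ys,xs=np.where(d>40);print(xs.min()+315,xs.max()+315,ys.min()+220,ys.max()+220)
"
```

```text
[[331.2, 225.5], [340.3, 231.5], [350.4, 238.5], [360.4, 245.2], [370.6, 252.0]]
[[331.2, 226.1], [340.2, 231.9], [350.3, 238.5], [360.2, 245.4], [370.6, 252.1]]
315 327 236 260
```

```bash
python3 -c "
from h import *
a=[cv2.resize(np.load(f)['pixels'][210:285,305:385,::-1],None,fx=5,fy=5,interpolation=2) for f in ('scene0.npz','scene7.npz')]
cv2.imwrite('pics/rack.png',np.hstack(a))"
```

```text
(no output)
```

View pics/rack.png

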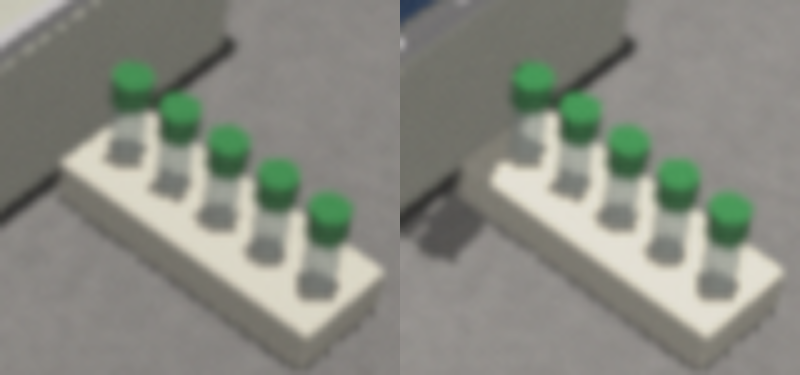

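The difference at the rack is only the arm's shadow; its caps are at the same pixels. I'm handing in.

```bash
python3 -c "
from bench import r
print(r.hand_in())"; python3 st.py
```

```text
the job is handed in; nothing more can be done
None
the job is handed in; nothing more can be done
```

The lockbox is open and I have handed the job in; no verdict was reported. It took about 29 s of the 64 s allowed.

- **Dial:** I turned it counter-clockwise to red (0.85 rad by gripper yaw), then clockwise to blue (-0.65 rad). From there I crept counter-clockwise until the torque climbed steadily to about 0.2 N m from roughly 0.05 rad on. I stopped at 0.09 rad and let go, and the dial stayed in the catch.
- **Hatch:** The first 3 mm took almost no force, so it was unlocked. I slid it to its stop, about 99.5 mm by the arm's own reading, released it and raised the gripper clear.
- **Last pictures:** The hatch stands at its far end with the handle where the stop position predicts. The bottle, carton, marker, dish and tube rack are unmoved. The only difference at the rack is the arm's shadow.
- **Disagreement between checks:** The scene camera read the dial 0.02 to 0.1 rad lower than the gripper yaw at red and blue, a difference I put down to camera bias. Measured relative to the pointer it gave about 0.82–0.87 for red and -0.70 for blue, still within the 0.12 allowed.

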